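# Level the rocking mug stand with a wedge

## Task

The wooden serving stand on the dining table tips towards its front edge. First take every mug off it and stand them upright on the round woven mat; then push the wooden wedge, thin end first, under the stand's low front edge until the stand is level; then put all the mugs back upright on the level stand, leaving the wedge in place and the plant, bowl and candle alone.

Things in the scene. Friction and masses are not known exactly. Their poses are not given: they have to be found in the camera images.
- stand: Fixed place of the serving stand (it cannot slide): plywood board 150 deep (x), 360 long (y), 18 thick, on a long dark rear foot and two short front feet (18 wide, at y = -160 and 160; open between). Origin on the table under the board's centre when level; x runs from the front edge, facing the robot's side, to the rear. Stand and mat lie either side of the middle line, either way round.
- stand_top (a joint): Tilt of the stand, rad: 0 level; -0.09 front feet down (its free state, front edge 12.6 mm low); positive front too high. It rocks about a line along y on the table at x = 65 in the stand's frame, 140 behind the front edge; the board weighs 1.3 kg and drops back unless propped. Raising the edge 1 mm turns it 0.007 rad.
- stand_center (a point): Centre of the board's upper face, tilting with it (x to the rear, y along the board, z out of the face); 48 above the table when level. The face reaches 75 either way in x and 180 in y.
- stand_front (a point): Middle of the lower front edge of the board, tilting with it, same axes as stand_center; 30 above the table when level, about 17 when tipped.
- mat: Round woven straw mat, fixed, 320 diameter, 8 thick; origin at the centre of its underside.
- mug0: Teal ceramic mug, 78 high, 82 diameter at the rim, 74 at the foot, heavy foot, 0.28 kg; origin centre of underside, z up. Handle: flat upright loop to the mug's -x, 12 wide along y: post at x = -77 (10 thick), top bar z = 62 to 72, lower bar z = 27 to 37; rim ends at x = -41. Pinch from above across the 12 mm at x = -64, z = 60. Starts on the stand, handle towards the robot.
- mug1: Mug like mug0. Two or three mugs are present (an absent one is None), in a row along the stand, about 115 apart or more.
- mug2: Mug like mug0. Two or three mugs are present, in a row along the stand, about 115 apart or more.
- wedge: Plain wooden wedge, 170 long (x), 40 wide (y), 0.12 kg; flat below, top sloping evenly from 44 high at the blunt end (x = -85) to 4 at the thin end (x = 85). Origin: centre of underside. Lies on the table; grip across the 40 mm near the blunt end and slide. Meets the tipped edge 57 from its thin end; level with 110 under the board; friction then holds it.
- wedge_tip (a point): Middle of the wedge's thin end, on its underside; axes as the wedge.
- plant: Bystander: succulent in a grey concrete pot, 72 diameter, pot 60 high, origin under its centre.
- bowl: Bystander: white ceramic bowl, 110 diameter, 45 high, origin under its centre.
- candle: Bystander: candle in an amber glass, 68 diameter, 72 high, at the left of the work; origin under its centre.
Things that resemble listed ones, but are neither listed nor needed, are in the scene too. Of the things shaped like the wedge, the wooden one is meant.

How it is judged (in metres and radians):
On the way, in this order (a step that is already met when the one before it is completed fails the run):
1. every mug stands upright and released on the woven mat (horizontal distance between each of mug0, mug1, mug2 and mat below 0.135 m and height (world z) of each of mug0, mug1, mug2 below 0.014 m and angle between each of mug0, mug1, mug2's own z axis and vertical below 0.1 rad and linear speed of each of mug0, mug1, mug2 below 0.03 m/s and contact force between the fingers and mug0 below 0.5 N and contact force between the fingers and mug1 below 0.5 N and contact force between the fingers and mug2 below 0.5 N), for 0.2 s.
2. the wedge, thin end under the front edge, props the stand level (within 1 degree) (value of joint stand_top between -0.017 and 0.017 rad and x of wedge_tip in the frame of stand_front above 0.05 m and y of wedge_tip in the frame of stand_front between -0.12 and 0.12 m and angle between wedge's own z axis and vertical below 0.08 rad and linear speed of wedge below 0.02 m/s and contact force between the fingers and wedge below 0.5 N), for 0.3 s.
At the end, for the whole second after the job is handed in: All mugs stand upright on the stand (each mug's centre at least 20 mm inside the board's edges) and at rest; the wedge's thin end is at least 50 mm in under the front edge, flat on the table, within 120 mm of the edge's middle; the stand is level within 1 degree (0.017 rad) (value of joint stand_top between -0.017 and 0.017 rad and x of wedge_tip in the frame of stand_front above 0.05 m and y of wedge_tip in the frame of stand_front between -0.12 and 0.12 m and angle between each of wedge, mug0, mug1, mug2's own z axis and vertical below 0.08 rad and linear speed of wedge below 0.02 m/s and x of mug0 in the frame of stand_center between -0.055 and 0.055 m and y of mug0 in the frame of stand_center between -0.16 and 0.16 m and z of mug0 in the frame of stand_center between -0.006 and 0.008 m and linear speed of each of mug0, mug1, mug2 below 0.03 m/s and x of mug1 in the frame of stand_center between -0.055 and 0.055 m and y of mug1 in the frame of stand_center between -0.16 and 0.16 m and z of mug1 in the frame of stand_center between -0.006 and 0.008 m and x of mug2 in the frame of stand_center between -0.055 and 0.055 m and y of mug2 in the frame of stand_center between -0.16 and 0.16 m and z of mug2 in the frame of stand_center between -0.006 and 0.008 m); the robot touches nothing.
It fails at once if the plant is moved by more than 30 mm (distance of plant from where it was at the start of the episode above 0.03 m).
It fails at once if the bowl is moved by more than 30 mm (distance of bowl from where it was at the start of the episode above 0.03 m).
It fails at once if the candle is moved by more than 30 mm (distance of candle from where it was at the start of the episode above 0.03 m).
Of mug0, mug1, mug2 only 2 to 3 are there at a start; the rules pass over those that are not, and their reading is None.
At some moment in a run one of mug0, mug1, mug2 may be knocked a few centimetres aside while the robot is not near it.
It also fails if it takes over 210 s, if anything falls off the work surface, if the arm or the gripper's body presses on something with over 40 N, if the wrist force passes 120 N, or if a joint passes its speed limit or range.

## Robot

A 6-joint arm with a two-finger parallel gripper is mounted at the origin on the work surface. World frame = base frame: x ahead of the robot, y to its left, z up, the work surface at z = 0. Lengths are in mm, angles in rad, forces in N, time in s.
With the tool pointing down it reaches from about 375 to 975 mm from the base axis. Payload 3.8 kg.
Tool frame: the origin (TCP) lies at the very end of the fingers, on their centre line; the grasp point (between the pads) lies 19 mm behind it; x points along the fingers, y is the direction in which the jaws open and shut, and the axes are right-handed (so a half turn about x gives the same grasp; the last joint's range is limited). The gripper opens to 85 mm and grips with 20 to 120 N. Pads are 22 mm wide; open, the fingers measure 114 mm over their backs; the gripper's body (76 mm by 85 mm) begins 54 mm behind the grasp point. The pads swing forward as they close: fully open they stand 13 mm farther back than shut.
Start: joints at [-1.366, 0.264, 1.604, -0, 1.274, -0.037], TCP at [161.624, -655.359, 231.28] pointing down, gripper open.
Joint ranges: [-2.63, 2.63], [-0.94, 2.18], [0.31, 2.57], [-1.31, 4.45], [0, 2.66], [-2.55, 2.55]. Speed limits (rad/s): [2.57, 2.57, 3.14, 3.14, 3.14, 3.14].

## Interface

Orientations are given as a unit quaternion [w, x, y, z].
In Python, from bench import ctrl, capture gives the robot as it stands. The module is installed in compiled form; this text tells all that it offers.
- The arm moves only by the shell command python3 -m handwheel 'ROWS' [OPENING] [FORCE]. ROWS is JSON, a list of rows, each a list of 4 numbers: the shift along the world's x, y, z in cm, then the turn about the world's z in rad. A call has 1 to 20 rows; each row is the pose to reach, as a shift and turn from the pose measured when the call began; what a row does not reach only later rows make up. A row lasts 1/8 s, in which the tool goes at most 62.5 mm and 10.7 degrees, less where a joint would pass 70% of its speed; a pose out of reach is approached as far as the arm can. A call with a gripper value outside its range is refused whole. OPENING is the opening, from 0 (shut) to 1 (fully open), set as the call begins (- or left out, the last holds). The fingers move at their own pace and stop on an object; FORCE is the grip in N (left out, the last holds). Time passes only in rows, so rows that repeat a pose let the fingers close. It gives the time, the measured TCP pose, the force and the opening at its end, in the units of the state.
- ctrl.sense(): the state, without advancing time (a new reading comes with each control period).
- capture(name): name is "scene" or "top" or "wrist"; returns a dict with "color" (400x640x3 uint8, red, green, blue), "camera_matrix" (3x3 intrinsics, pixels), "R" (3x3) and "t" (3): a world point X has camera coordinates R X + t; the wrist camera has in their place "T_tool_cam" (4x4, takes a point from camera to tool coordinates, whose origin is the TCP and whose axes are the tool frame's). Camera axes: x right, y down, z forward; pixel columns grow to the right and rows downward; lengths in mm; the calibration is good to about 2 mm. The wrist camera is an equidistant fisheye: a pixel r from the principal point sees the ray r / f radians off the axis. A picture is of the moment at which its call begins: read the wrist's pose just before it. There is no depth.
- ctrl.sign_off(): hands the job in, once; it reports no verdict.
The state is a dict: "time": time; "joint_positions": joint angles; "qvel": joint speeds; "joint_torque": joint torques, N m; "position": TCP position; "orientation": TCP orientation; "contact_force": force on the tool from outside, world axes, zero at the start; "ft_torque": the same for the moment, N m; "gripper_width": opening from 0.0 (shut) to 1.0 (fully open).
Only numpy, scipy, OpenCV 4.12 (cv2) and the standard library are available. Lean on these libraries where they do the work, as an engineer would, in place of code of your own. Each camera call takes 0.05 s, during which the arm holds its last target. There are 200 camera calls.

## Working session

There is one attempt and no reset: what is moved stays moved. The work goes in short steps, Python scripts to look and compute and a shell command to move; the robot and the scene stay as the last step left them, time stands still between calls to the robot, and variables do not carry over. Pictures are saved under pics/ and viewed, about 12 in all and at most 16, crops included, and the job is handed in when it is done.

```bash
mkdir -p pics; cat > h.py <<'E'
import numpy as np, cv2
from bench import ctrl, capture
def snap(n,f):
    c=capture(n); cv2.imwrite(f'pics/{f}.png',c['color'][:,:,::-1])
    np.savez(f'pics/{f}.npz',**{k:v for k,v in c.items()}); return c
def ray(c,u,v,z):
    K=np.array(c['camera_matrix']);R=np.array(c['R']);t=np.array(c['t'])
    d=R.T@np.linalg.inv(K)@[u,v,1]; o=-R.T@t
    return o+d*(z-o[2])/d[2]
def proj(c,X):
    p=np.array(c['camera_matrix'])@(np.array(c['R'])@np.array(X,float)+np.array(c['t'])); return p[:2]/p[2]
E
python3 - <<'E'
from h import *
a=snap('top','top0');b=snap('scene','sc0')
for c in(a,b): print(c['camera_matrix'],-np.array(c['R']).T@c['t'],c['R'])
print(ctrl.sense())
E
```

```text
[[443.41275953   0.         309.36287913]
 [  0.         443.41275953 194.06346878]
 [  0.           0.           1.        ]] [ 288.6604363    25.62056987 1232.28219043] [[-0.0125822  -0.99985682  0.01131481]
 [-0.98389919  0.01036227 -0.17842368]
 [ 0.17828088 -0.0133776  -0.9838887 ]]
[[381.81100211   0.         320.01831006]
 [  0.         381.81100211 195.19091789]
 [  0.           0.           1.        ]] [ 941.36690779  599.12320359 1055.16188317] [[-0.80300095  0.59590554  0.00927688]
 [ 0.47573693  0.65029053 -0.59228085]
 [-0.35897611 -0.47118873 -0.80567818]]
{'time': 0.1, 'joint_positions': array([-1.36591724e+00,  2.64715362e-01,  1.60527256e+00, -2.81220215e-05,
        1.27372118e+00, -3.69107971e-02]), 'qvel': array([ 0.00072004, -0.00160169, -0.00450224, -0.00074722, -0.00029256,
       -0.00039433]), 'joint_torque': array([ 5.18207125e-04, -5.16708505e+01, -3.68590236e+01, -7.19544983e-05,
        6.30070412e-03,  5.69431188e-05]), 'position': array([ 161.46504903, -654.69771548,  230.04227267]), 'orientation': array([-0.08453556, -0.7018727 , -0.08602524,  0.70201718]), 'contact_force': array([-0.74429356,  0.10613827,  0.14743923]), 'ft_torque': array([-0.00548012,  0.02404205,  0.02443422]), 'gripper_width': 1.000722482882694}
```

View pics/top0.png

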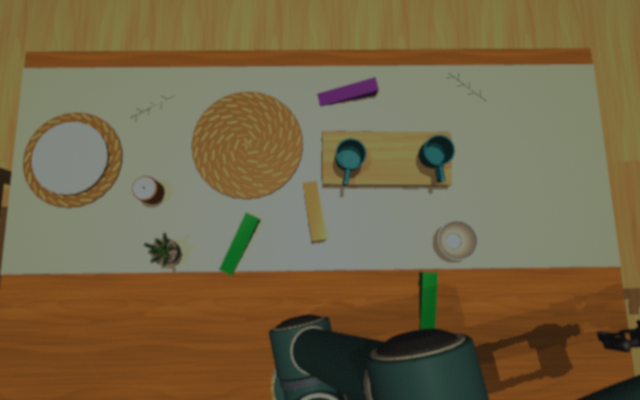

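View pics/sc0.png

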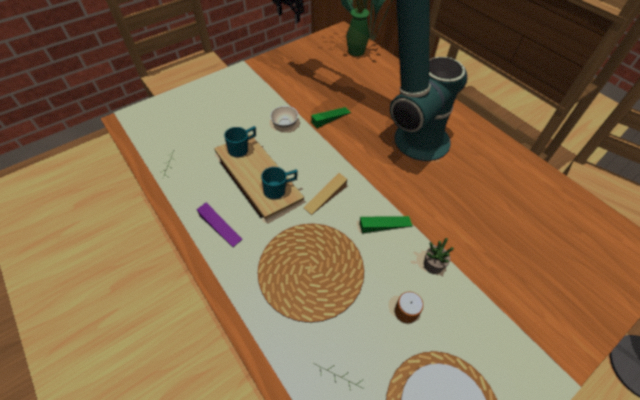

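Two mugs on the stand (top view about (350,155) and (437,152), handles down towards the robot), mat at (247,145), wooden wedge at (305,182)–(318,241) with its blunt end towards the robot, bowl (455,241), candle (148,190), plant (165,250). Measuring now.

```bash
python3 - <<'E'
from h import *
c=dict(np.load('pics/top0.npz')); im=c['color']
b=im[:,:,::-1].copy(); hsv=cv2.cvtColor(b,cv2.COLOR_BGR2HSV)
for p in [(350,165),(305,200),(315,225),(380,160),(247,110),(345,180)]: print(p,hsv[p[1],p[0]])
teal=cv2.inRange(hsv,(80,90,20),(105,255,255)); teal[200:]=0
cs,_=cv2.findContours(teal,cv2.RETR_EXTERNAL,cv2.CHAIN_APPROX_NONE)
for q in cs:
    if cv2.contourArea(q)<80: continue
    print('mug',cv2.boundingRect(q),cv2.contourArea(q))
w=cv2.inRange(hsv,(12,70,120),(28,255,255))
roi=w.copy(); roi[:, :298]=0; roi[:,332:]=0; roi[:178]=0; roi[247:]=0
roi=cv2.morphologyEx(roi,cv2.MORPH_OPEN,np.ones((3,3)))
q=max(cv2.findContours(roi,0,2)[0],key=cv2.contourArea); print('wedge',cv2.approxPolyDP(q,3,True)[:,0].tolist(),cv2.boxPoints(cv2.minAreaRect(q)).tolist())
roi=w.copy(); roi[:, :310]=0; roi[:,465:]=0; roi[:122]=0; roi[200:]=0
roi[:,:328][178:]=0
q=cv2.convexHull(max(cv2.findContours(cv2.morphologyEx(roi,cv2.MORPH_OPEN,np.ones((3,3))),0,2)[0],key=cv2.contourArea)); print('board',cv2.approxPolyDP(q,3,True)[:,0].tolist())
roi=w.copy(); roi[:, :185]=0; roi[:,310:]=0; roi[:85]=0; roi[205:]=0
roi[178:,298:]=0
roi=cv2.morphologyEx(roi,cv2.MORPH_CLOSE,np.ones((9,9)))
q=max(cv2.findContours(roi,0,2)[0],key=cv2.contourArea); e=cv2.fitEllipse(cv2.convexHull(q)); print('mat',e, ray(c,*e[0],8))
crop=lambda y0,y1,x0,x1:cv2.resize(b[y0:y1,x0:x1],None,fx=4.5,fy=4.5,interpolation=cv2.INTER_CUBIC)
cv2.imwrite('pics/crop1.png',crop(120,250,295,470))
E
```

```text
(350, 165) [ 88 138 100]
(305, 200) [ 21  81 123]
(315, 225) [ 23 134 133]
(380, 160) [ 22 126 132]
(247, 110) [ 23 134 131]
(345, 180) [ 89 148  88]
mug (336, 139, 29, 46) 700.5
mug (420, 136, 34, 45) 823.5
wedge [[313, 181], [303, 183], [311, 237], [322, 238], [322, 217]] [[301.8108215332031, 182.8648681640625], [316.2432556152344, 180.45947265625], [325.7837829589844, 237.70269775390625], [311.3513488769531, 240.10809326171875]]
board [[323, 131], [433, 132], [430, 182], [328, 182], [323, 177]]
mat ((246.5611114501953, 144.15408325195312), (105.79469299316406, 111.42548370361328), 75.58158874511719) [657.44856308 186.76246376   8.        ]
```

View pics/crop1.png

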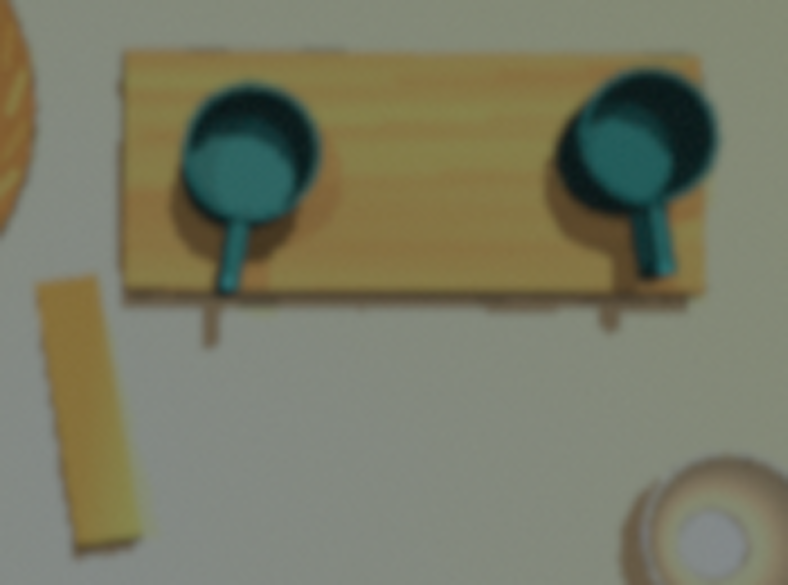

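```bash
python3 - <<'E'
from h import *
c=dict(np.load('pics/top0.npz'))
f=lambda u,v,z:ray(c,u/4.5+295-.4,v/4.5+120-.4,z).round(1)
for n,u,v,z in [('b rearL',124,52,49),('b rearR',698,55,49),('b frL',124,290,35),('b frR',705,294,35),
 ('m0 rim',251,153,119),('m0 hend',227,288,112),('m1 rim',650,139,119),('m1 hend',667,273,112),
 ('w thinL',37,284,4),('w thinR',98,278,4),('w bluntL',78,543,44),('w bluntR',141,537,44),('w bL0',76,556,0),('bowl',722,525,45)]:
  print(n,f(u,v,z))
for n,u,v,z in [('candle',146,188,72),('plant',168,256,60)]: print(n,ray(c,u,v,z))
E
```

```text
b rearL [680.7 -28.3  49. ]
b rearR [ 675.6 -384.8   49. ]
b frL [533.3 -26.3  35. ]
b frR [ 527.1 -383.3   35. ]
m0 rim [596.1 -97.4 119. ]
m0 hend [518.1 -82.1 112. ]
m1 rim [ 602.3 -329.1  119. ]
m1 hend [ 524.3 -335.9  112. ]
w thinL [544.  27.   4.]
w thinR [547.5 -11.4   4. ]
w bluntL [378.4   4.2  44. ]
w bluntR [381.5 -33.3  44. ]
w bL0 [373.7   4.7   0. ]
bowl [ 384.5 -380.3   45. ]
candle [519.83081178 443.35436837  72.        ]
plant [340.60363177 380.90071425  60.        ]
```

```bash
python3 -m handwheel '[[37.3,56.9,0,-0.43],[37.3,56.9,0,-0.43],[37.3,56.9,0,-0.43],[37.3,56.9,0,-0.43],[37.3,56.9,0,-0.43],[37.3,56.9,0,-0.43],[37.3,56.9,0,-0.43],[37.3,56.9,0,-0.43],[37.3,56.9,0,-0.43],[37.3,56.9,0,-0.43],[37.3,56.9,0,-0.43],[37.3,56.9,-5,-0.43],[37.3,56.9,-5,-0.43],[37.3,56.9,-5,-0.43]]' 0.5 70
python3 - <<'E'
from h import *
s=ctrl.sense(); c=snap('wrist','w1'); print(s['position'],s['orientation'],c['camera_matrix'],c['T_tool_cam'])
E
```

```text
time: 1.85
position: [534.3, -86.1, 180.6]
orientation: [0.067, -0.704, 0.066, 0.704]
contact_force: [0.3, -1.0, -0.0]
gripper_width: 0.506
[534.30012163 -86.13053566 180.55930983] [ 0.06736393 -0.7038908   0.06596252  0.70402329] [[309.70691629   0.         319.16309739]
 [  0.         309.70691629 200.30103907]
 [  0.           0.           1.        ]] [[ 6.06397920e-05 -2.97541323e-01  9.54708939e-01 -1.42890898e+02]
 [ 9.99999430e-01  1.03566450e-03  2.59255170e-04 -5.88839636e-01]
 [-1.06589728e-03  9.54708379e-01  2.97541216e-01 -7.59563042e+01]
 [ 0.00000000e+00  0.00000000e+00  0.00000000e+00  1.00000000e+00]]
```

View pics/w1.png

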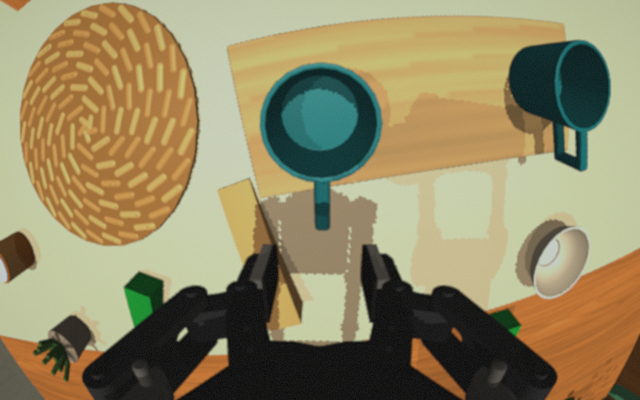

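Mug seen with its rim centred at (321,121), and the handle straight down at column 322, centred between the fingers. I'll check by ray.

```bash
cat >> h.py <<'E'
from scipy.spatial.transform import Rotation as Rt
def wray(c,s,u,v,z):
    K=np.array(c['camera_matrix']);d=np.array([u-K[0,2],v-K[1,2]]);r=np.hypot(*d);th=r/K[0,0]
    k=np.r_[d/r*np.sin(th),np.cos(th)] if r>0 else np.array([0,0,1.])
    T=np.array(c['T_tool_cam']);q=s['orientation'];R=Rt.from_quat([q[1],q[2],q[3],q[0]]).as_matrix()
    o=R@T[:3,3]+s['position'];k=R@T[:3,:3]@k
    return (o+k*(z-o[2])/k[2]).round(1)
E
python3 - <<'E'
from h import *
s=ctrl.sense();c=dict(np.load('pics/w1.npz'))
print(wray(c,s,321,121,119),wray(c,s,322,205,110))
for p in ((321,64),(321,181),(261,122),(381,122)):print(wray(c,s,*p,119))
print(wray(c,s,576,85,119),wray(c,s,86,125,8))
E
```

```text
[600.4 -99.5 119. ] [540.4 -88.9 110. ]
[ 637.7 -106.6  119. ]
[560.3 -91.9 119. ]
[607.8 -60.3 119. ]
[ 592.9 -138.8  119. ]
[ 606.5 -319.7  119. ] [664.5 186.5   8. ]
```

```bash
python3 -m handwheel '[[0.2,-0.1,-5,0],[0.2,-0.1,-9,0],[0.2,-0.1,-10.3,0],[0.2,-0.1,-10.3,0],[0.2,-0.1,-10.3,0]]' 0.5 70; python3 -m handwheel '[[0,0,0,0],[0,0,0,0],[0,0,0,0],[0,0,0,0],[0,0,3,0],[0,0,6,0],[0,0,10,0],[0,0,10,0],[0,0,10,0]]' 0 70
python3 - <<'E'
from h import *
s=ctrl.sense(); c=snap('wrist','w2')
E
```

```text
time: 2.52
position: [539.0, -88.2, 81.0]
orientation: [-0.067, 0.706, -0.067, -0.702]
contact_force: [0.1, -0.4, -0.5]
gripper_width: 0.505
time: 3.65
position: [537.9, -87.9, 179.6]
orientation: [-0.068, 0.705, -0.066, -0.703]
contact_force: [-1.1, 0.2, -3.9]
gripper_width: 0.128
```

View pics/w2.png

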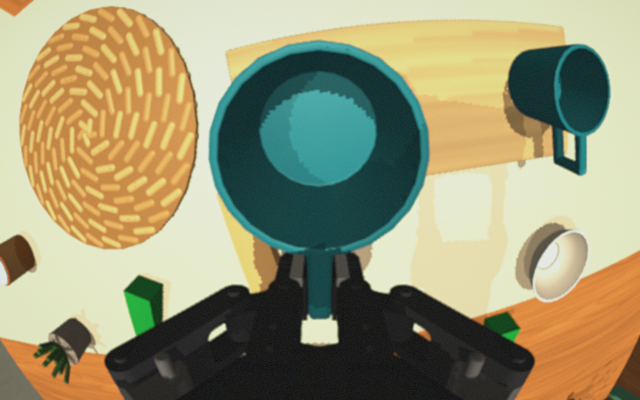

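```bash
python3 -m handwheel '[[1,6,0,0],[2,12,0,0.1],[3.8,18,0,0.19],[3.8,24,0,0.19],[3.8,30,0,0.19],[3.8,33.3,0,0.19],[3.8,33.3,0,0.19],[3.8,33.3,-5,0.19],[3.8,33.3,-9,0.19],[3.8,33.3,-11.5,0.19],[3.8,33.3,-12.5,0.19],[3.8,33.3,-12.9,0.19],[3.8,33.3,-12.9,0.19],[3.8,33.3,-12.9,0.19]]'
```

```text
time: 5.45
position: [574.3, 244.4, 52.9]
orientation: [0.001, -0.707, -0.0, 0.707]
contact_force: [-11.0, -1.7, 18.2]
gripper_width: 0.123
```

```bash
python3 -m handwheel '[[0,0,0,0],[0,0,0.1,0],[0,0,0.3,0],[0,0,3,0],[0,0,8,0],[0,0,14,0],[0,-6,14,0.09],[-1,-12,14,0.09],[-2,-18,14,0.09],[-3,-24,14,0.09],[-3,-30,14,0.09],[-3,-36,14,0.09],[-3,-42,14,0.09],[-3,-48,14,0.09],[-3,-54,14,0.09],[-3,-57.9,14,0.09],[-3,-57.9,13,0.09],[-3,-57.9,13,0.09]]' 0.5
python3 - <<'E'
from h import *
s=ctrl.sense(); c=snap('wrist','w3'); print(s['position'])
c=snap('top','top1')
hsv=cv2.cvtColor(c['color'][:,:,::-1].copy(),cv2.COLOR_BGR2HSV)
a=np.vstack([cv2.imread('pics/w3.png')[:300],cv2.imread('pics/top1.png')[40:280]]);cv2.imwrite('pics/j1.png',a)
E
```

```text
time: 7.7
position: [543.3, -333.5, 181.0]
orientation: [-0.03, -0.705, -0.033, 0.708]
contact_force: [0.1, 0.4, -0.6]
gripper_width: 0.502
[ 543.25447857 -333.54885725  181.02054954]
```

View pics/j1.png

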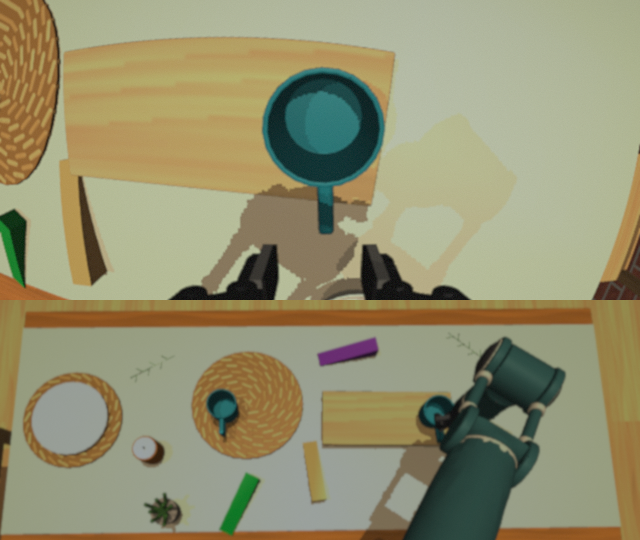

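Mug0 stands on the mat; mug1 is under the gripper with its rim at (323,126) and its handle tip at (326,232).

```bash
python3 - <<'E'
from h import *
s=ctrl.sense();c=dict(np.load('pics/w3.npz'))
for p in ((323,67,119),(323,186,119),(263,127,119),(383,127,119),(325,190,110),(326,215,110)):print(wray(c,s,*p))
E
```

```text
[ 646.4 -325.5  119. ]
[ 566.3 -333.   119. ]
[ 603.4 -289.2  119. ]
[ 610.9 -369.1  119. ]
[ 561.1 -335.   110. ]
[ 542.1 -337.6  110. ]
```

```bash
python3 -m handwheel '[[0,-0.25,-5,0.03],[0,-0.25,-9,0.03],[0,-0.25,-10.2,0.03],[0,-0.25,-10.2,0.03],[0,-0.25,-10.2,0.03],[0,-0.25,-10.2,0.03]]' 0.5 70; python3 -m handwheel '[[0,0,0,0],[0,0,0,0],[0,0,0,0],[0,0,0,0],[0,0,3,0],[0,0,7,0],[0,0,11,0],[0,0,11,0],[0,0,11,0]]' 0 70
```

```text
time: 8.55
position: [545.5, -336.4, 82.5]
orientation: [0.043, 0.706, 0.043, -0.705]
contact_force: [0.0, 1.5, 0.3]
gripper_width: 0.502
time: 9.68
position: [544.3, -335.6, 190.4]
orientation: [-0.042, -0.705, -0.044, 0.706]
contact_force: [0.4, 0.1, -3.6]
gripper_width: 0.123
```

```bash
python3 -m handwheel '[[0,6,0,0],[1,12,0,-0.05],[2,18,0,-0.12],[3.2,24,0,-0.12],[3.2,30,0,-0.12],[3.2,36,0,-0.12],[3.2,42,0,-0.12],[3.2,46,0,-0.12],[3.2,46,0,-0.12],[3.2,46,-5,-0.12],[3.2,46,-9,-0.12],[3.2,46,-12,-0.12],[3.2,46,-13.2,-0.12],[3.2,46,-13.7,-0.12],[3.2,46,-13.7,-0.12]]'
```

```text
time: 11.55
position: [577.1, 124.1, 54.1]
orientation: [-0.001, 0.707, 0.001, -0.707]
contact_force: [-0.0, -0.1, -3.5]
gripper_width: 0.12
```

```bash
python3 -m handwheel '[[0,0,0,0],[0,0,0.1,0],[0,0,0.3,0],[0,0,3,0],[0,0,8,0],[0,0,14,0],[-6,-3,14,0.13],[-12,-8,14,0.13],[-16,-13,14,0.13],[-16,-13,14,0.13],[-16,-13,14,0.13]]' 0.5
python3 - <<'E'
from h import *
s=ctrl.sense(); c=snap('wrist','w4'); print(s['position'])
c=snap('top','top2')
a=np.vstack([cv2.imread('pics/w4.png')[:320],cv2.imread('pics/top2.png')[40:280]]);cv2.imwrite('pics/j2.png',a)
E
```

```text
time: 12.92
position: [416.6, -6.7, 194.7]
orientation: [0.044, 0.706, 0.046, -0.705]
contact_force: [0.4, 0.7, 0.8]
gripper_width: 0.499
[416.5779762   -6.66821882 194.66181114]
```

View pics/j2.png

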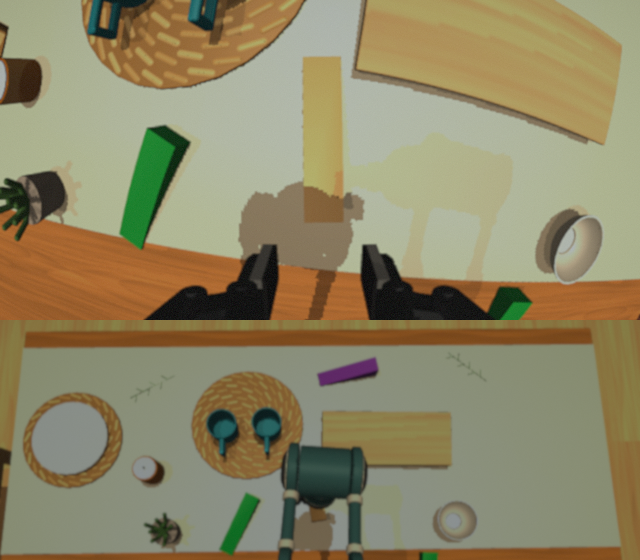

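Both mugs stand on the mat. The wedge lies at wrist columns 303–343, rows 57–222, in line with the tool.

```bash
python3 - <<'E'
from h import *
s=ctrl.sense();c=dict(np.load('pics/w4.npz'))
for p in ((304,57,4),(340,57,4),(304,222,44),(343,222,44)):print(wray(c,s,*p))
E
```

```text
[545.4  28.3   4. ]
[550.4  -9.3   4. ]
[378.    5.6  44. ]
[383.2 -33.8  44. ]
```

```bash
python3 -m handwheel '[[0.3,-0.2,-6,0],[0.3,-0.2,-12,0],[0.3,-0.2,-16,0],[0.3,-0.2,-18,0],[0.3,-0.2,-18.7,0],[0.3,-0.2,-18.7,0],[0.3,-0.2,-18.7,0],[0.3,-0.2,-18.7,0]]' 1 60; python3 -m handwheel '[[0,0,0,0],[0,0,0,0],[0,0,0,0],[0,0,0,0]]' 0 60
```

```text
time: 14.02
position: [422.1, -7.7, 8.9]
orientation: [0.045, 0.707, 0.047, -0.704]
contact_force: [0.2, -1.2, -0.3]
gripper_width: 0.999
time: 14.52
position: [422.8, -7.8, 9.4]
orientation: [0.045, 0.708, 0.047, -0.704]
contact_force: [0.1, 0.1, 4.8]
gripper_width: 0.453
```

```bash
python3 -m handwheel '[[-2,0,0.3,0],[-3.7,0,0.3,0],[-3.7,-1,0.3,-0.05],[-3.7,-4,0.3,-0.15],[-3.7,-8,0.3,-0.15],[-3.7,-12,0.3,-0.15],[-3.7,-16,0.3,-0.15],[-3.7,-17.7,0.3,-0.15],[-3.7,-17.7,0.2,-0.15],[-3.7,-17.7,0,-0.15],[-3.7,-17.7,0,-0.15]]'
python3 - <<'E'
from h import *
s=ctrl.sense(); c=snap('wrist','w5')
E
```

```text
time: 15.9
position: [385.7, -183.9, 9.4]
orientation: [-0.007, 0.709, -0.006, -0.705]
contact_force: [-1.0, 0.2, 1.1]
gripper_width: 0.457
```

View pics/w5.png

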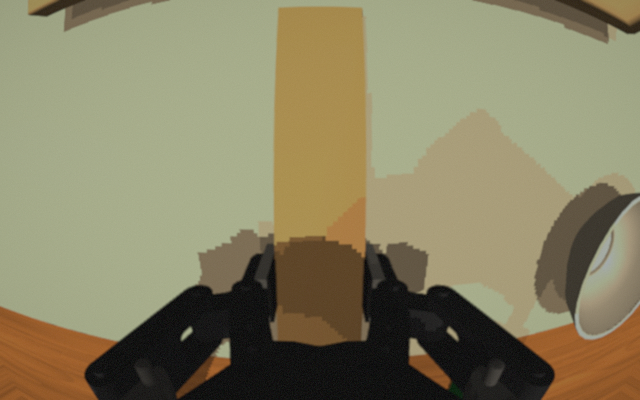

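The wedge is held straight, its tip at rows 8, columns 277–363, with the bowl clear on the right.

```bash
python3 - <<'E'
from h import *
s=ctrl.sense();c=dict(np.load('pics/w5.npz'))
for p in ((278,8,4),(363,8,4),(30,14,18),(628,32,18)):print(wray(c,s,*p))
E
```

```text
[ 512. -166.    4.]
[ 511.3 -206.6    4. ]
[544.   -6.6  18. ]
[ 531.4 -387.9   18. ]
```

```bash
python3 -m handwheel '[[1.5,0,0,0],[3,0,0,0],[4.5,0,0,0],[6,0,0,0],[7,0,0,0],[8,0,0,0],[9,0,0,0],[10,0,0,0],[11,0,0,0],[11.5,0,0,0],[11.5,0,0,0]]'; python3 -m handwheel '[[0,0,0,0],[0,0,0,0],[-1,0,0,0],[-2.2,0,0,0],[-2.2,0,0,0],[-2.2,0,0,0]]' 0.65
python3 - <<'E'
from h import *
s=ctrl.sense(); c=snap('wrist','w6')
E
```

```text
time: 17.32
position: [498.2, -183.6, 9.4]
orientation: [0.008, -0.707, 0.005, 0.707]
contact_force: [-12.1, 0.4, 13.4]
gripper_width: 0.462
time: 18.08
position: [476.2, -183.7, 9.6]
orientation: [0.008, -0.707, 0.006, 0.707]
contact_force: [-0.1, -0.1, -0.6]
gripper_width: 0.649
```

View pics/w6.png

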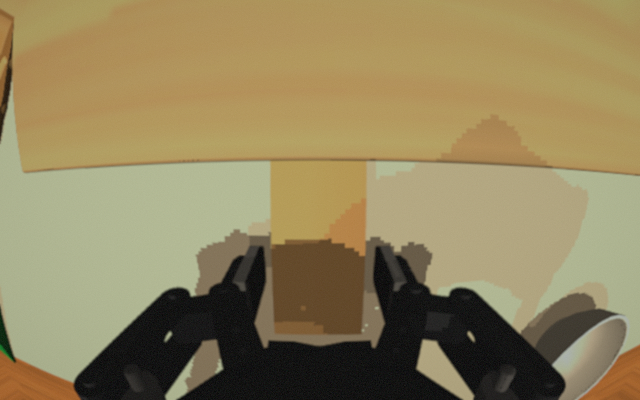

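Wedge under the board, released and staying; its blunt end is at row 333 and the board's front edge at row 160.

```bash
python3 - <<'E'
from h import *
s=ctrl.sense();c=dict(np.load('pics/w6.npz'))
for p in ((319,160,44),(319,160,47),(272,333,44),(362,333,44),(23,171,44),(600,171,44)):print(wray(c,s,*p))
E
```

```text
[ 533.6 -184.3   44. ]
[ 534.1 -184.3   47. ]
[ 455.  -161.2   44. ]
[ 454.5 -202.6   44. ]
[537.4 -28.7  44. ]
[ 531.6 -323.8   44. ]
```

```bash
python3 -m handwheel '[[0,0,0,0],[0,0,0,0],[0,0,0,0],[0.5,0,0,0],[1,0,0,0],[1.5,0,0,0],[2.0,0,0,0],[2.0,0,0,0],[2.0,0,0,0]]' 0; python3 -m handwheel '[[0,0,0,0],[0,0,0,0],[-0.3,0,0,0],[-0.3,0,4,0],[-0.3,0,9,0],[-4,-3,14,0],[-4,-3,14,0],[-4,-3,14,0]]' 0.65
python3 - <<'E'
from h import *
s=ctrl.sense(); c=snap('wrist','w7');c=snap('top','top3')
a=np.vstack([cv2.imread('pics/w7.png')[:330],cv2.imread('pics/top3.png')[40:280]]);cv2.imwrite('pics/j3.png',a); print(s['position'])
E
```

```text
time: 19.25
position: [493.0, -183.4, 10.0]
orientation: [0.008, -0.704, 0.005, 0.71]
contact_force: [-12.8, 0.3, 16.7]
gripper_width: 0.458
time: 20.25
position: [452.9, -213.5, 149.9]
orientation: [0.008, -0.705, 0.005, 0.709]
contact_force: [-0.2, 0.4, 0.2]
gripper_width: 0.649
[ 452.94900338 -213.53788715  149.92991342]
```

View pics/j3.png

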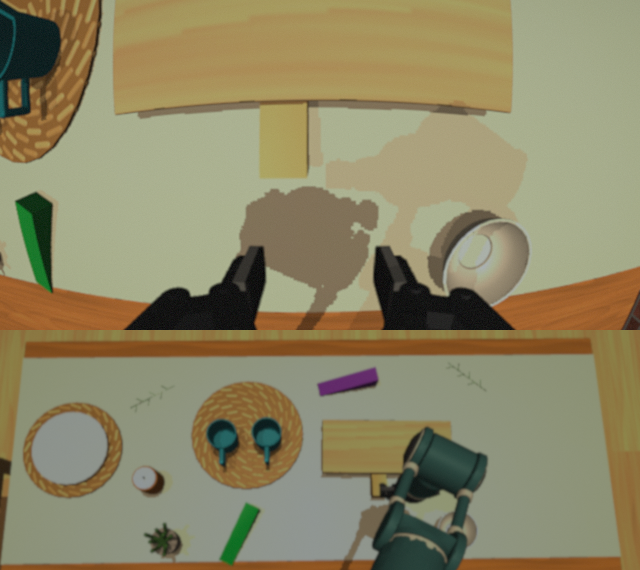

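```bash
python3 - <<'E'
from h import *
s=ctrl.sense();c=dict(np.load('pics/w7.npz'))
for p in ((284,101,48),(284,178,44),(115,114,48),(512,112,48)):print(wray(c,s,*p))
c=dict(np.load('pics/top3.npz'));hsv=cv2.cvtColor(c['color'][:,:,::-1].copy(),cv2.COLOR_BGR2HSV)
m=cv2.inRange(hsv,(80,90,20),(105,255,255)); m[200:]=0;m[:,300:]=0
for q in cv2.findContours(m,0,1)[0]:
    if cv2.contourArea(q)>200:
        o=cv2.morphologyEx(cv2.drawContours(np.zeros_like(m),[q],-1,255,-1),cv2.MORPH_OPEN,cv2.getStructuringElement(2,(13,13)))
        e=cv2.fitEllipse(max(cv2.findContours(o,0,1)[0],key=len)); b=q[q[:,0,1].argmax(),0]
        print(e,ray(c,*e[0],70),b,ray(c,*b,70))
E
```

```text
[ 532.7 -185.7   48. ]
[ 470.  -182.9   44. ]
[536.4 -28.2  48. ]
[ 530.8 -382.7   48. ]
((222.17013549804688, 145.63427734375), (26.760488510131836, 32.2817268371582), 149.54896545410156) [635.21422233 244.58277128  70.        ] [222 174] [556.3762026  243.27012732  70.        ]
((266.4709777832031, 144.01588439941406), (26.16037940979004, 31.8290958404541), 165.37265014648438) [638.66579578 124.60548401  70.        ] [266 172] [560.70244062 125.5056355   70.        ]
```

Wedge is 107–108 mm in (about −0.005 rad, level within tolerance), and the mugs are where I set them. On to mug1.

```bash
python3 -m handwheel '[[2,6,4,0],[4,12,4,0.02],[6,18,4,0.02],[8,24,4,0.02],[10,30,4,0.02],[12.2,33.8,4,0.02],[12.2,33.8,2,0.02],[12.2,33.8,2,0.02],[12.2,33.8,2,0.02]]' 0.5 70
python3 - <<'E'
from h import *
s=ctrl.sense(); c=snap('wrist','w8');print(s['position'])
hsv=cv2.cvtColor(c['color'][:,:,::-1].copy(),cv2.COLOR_BGR2HSV)
m=cv2.inRange(hsv,(80,90,20),(105,255,255))
for v in (180,195,205,215):
    u=np.where(m[v,270:370])[0]+270
    if len(u): print(v,u.min(),u.max(),wray(c,s,u.mean(),v,80))
E
```

```text
time: 21.48
position: [573.1, 124.4, 166.9]
orientation: [0.001, -0.703, -0.002, 0.712]
contact_force: [0.6, -0.2, 0.0]
gripper_width: 0.499
[573.09668777 124.38153556 166.87276188]
180 314 326 [592.7 124.7  80. ]
195 314 327 [580.8 124.3  80. ]
205 315 326 [572.6 124.3  80. ]
215 315 326 [564.3 124.2  80. ]
```

View pics/w8.png

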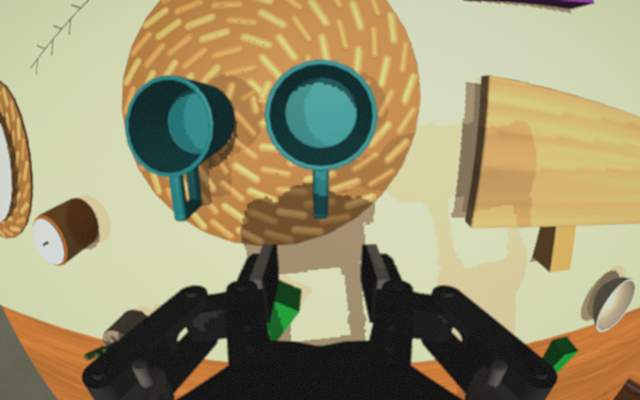

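The handle (columns 314–327) is centred between the fingers and straight; the stand looks level with the wedge at (550,245).

```bash
python3 -m handwheel '[[0.2,0,-5,0],[0.2,0,-9,0],[0.2,0,-11.7,0],[0.2,0,-11.7,0],[0.2,0,-11.7,0],[0.2,0,-11.7,0]]' 0.5 70; python3 -m handwheel '[[0,0,0,0],[0,0,0,0],[0,0,0,0],[0,0,0,0],[0,0,3,0],[0,0,8,0],[0,0,14,0],[0,0,14,0],[0,0,14,0]]' 0 70
```

```text
time: 22.28
position: [577.4, 124.3, 53.0]
orientation: [0.002, -0.705, -0.002, 0.71]
contact_force: [-0.3, 0.4, 0.2]
gripper_width: 0.505
time: 23.4
position: [576.3, 124.1, 191.8]
orientation: [0.002, -0.704, -0.002, 0.71]
contact_force: [-0.8, 0.4, -3.5]
gripper_width: 0.127
```

```bash
python3 -m handwheel '[[0,-6,0,0],[-1,-12,0,0],[-2,-18,0,0],[-3.1,-24,0,0],[-3.1,-30,0,0],[-3.1,-36,0,0],[-3.1,-42.4,0,0],[-3.1,-42.4,0,0],[-3.1,-42.4,-3,0],[-3.1,-42.4,-6,0],[-3.1,-42.4,-8.5,0],[-3.1,-42.4,-9.4,0],[-3.1,-42.4,-9.7,0],[-3.1,-42.4,-9.7,0],[-3.1,-42.4,-9.7,0]]'
```

```text
time: 25.28
position: [545.6, -299.4, 94.9]
orientation: [0.002, -0.704, -0.002, 0.71]
contact_force: [-1.1, 1.4, -1.9]
gripper_width: 0.126
```

```bash
python3 -m handwheel '[[0,0,-0.15,0],[0,0,-0.2,0],[0,0,-0.2,0]]'; python3 -m handwheel '[[0,0,0,0],[0,0,0.1,0],[0,0,0.3,0],[0,0,3,0],[0,0,7,0],[0,0,11,0],[0,6,11,0],[0,12,11,0],[1,18,11,0],[2,24,11,0],[2.8,30,11,0],[2.8,36,11,0],[2.8,42,11,0],[2.8,48,11,0],[2.8,54.4,11,0],[2.8,54.4,9,0],[2.8,54.4,7.5,0],[2.8,54.4,7.5,0],[2.8,54.4,7.5,0]]' 0.5
python3 - <<'E'
from h import *
s=ctrl.sense(); c=snap('wrist','w9');print(s['position'])
hsv=cv2.cvtColor(c['color'][:,:,::-1].copy(),cv2.COLOR_BGR2HSV)
m=cv2.inRange(hsv,(80,90,20),(105,255,255))
for v in (180,195,205,215):
    u=np.where(m[v,270:370])[0]+270
    if len(u): print(v,u.min(),u.max(),wray(c,s,u.mean(),v,80))
snap('top','top4')
a=np.vstack([cv2.imread('pics/w9.png')[:320],cv2.imread('pics/top4.png')[40:280]]);cv2.imwrite('pics/j4.png',a)
E
```

```text
time: 25.65
position: [545.6, -299.5, 93.8]
orientation: [0.002, -0.704, -0.002, 0.71]
contact_force: [-3.7, 1.8, 4.4]
gripper_width: 0.121
time: 28.02
position: [573.9, 243.1, 168.8]
orientation: [0.002, -0.704, -0.001, 0.71]
contact_force: [-0.1, -0.2, 0.1]
gripper_width: 0.502
[573.89226832 243.05058146 168.7688359 ]
180 312 323 [593.4 245.3  80. ]
195 312 324 [581.3 244.9  80. ]
205 312 323 [573.1 245.3  80. ]
215 312 323 [564.7 245.3  80. ]
```

View pics/j4.png

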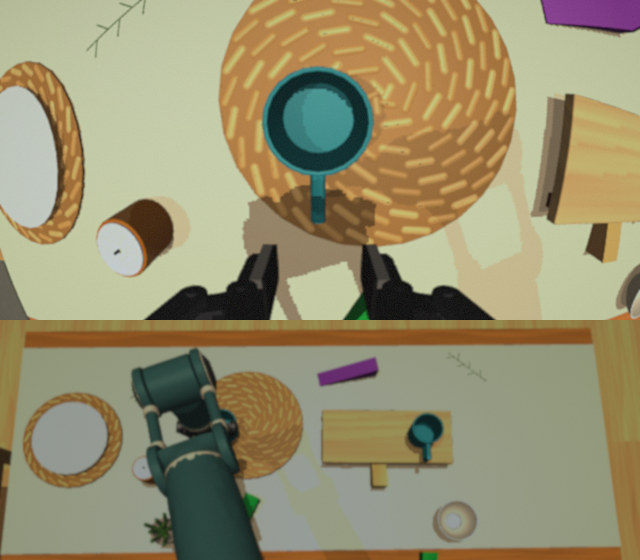

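Mug1 stands on the board (top panel position (425,430)); mug0's handle is 2 mm left of the finger centre.

```bash
python3 -m handwheel '[[0,0.2,-5,0],[0,0.2,-9,0],[0,0.2,-11.9,0],[0,0.2,-11.9,0],[0,0.2,-11.9,0],[0,0.2,-11.9,0]]' 0.5 70; python3 -m handwheel '[[0,0,0,0],[0,0,0,0],[0,0,0,0],[0,0,0,0],[0,0,3,0],[0,0,8,0],[0,0,14,0],[0,0,14,0],[0,0,14,0]]' 0 70
```

```text
time: 28.88
position: [576.2, 246.1, 53.1]
orientation: [0.003, -0.706, -0.002, 0.708]
contact_force: [-0.6, 0.2, 0.7]
gripper_width: 0.498
time: 30.0
position: [575.3, 245.8, 192.1]
orientation: [0.003, -0.705, -0.002, 0.709]
contact_force: [-0.0, 0.6, -2.8]
gripper_width: 0.124
```

```bash
python3 -m handwheel '[[0,-6,0,0],[-1,-12,0,0],[-2,-18,0,0],[-3,-24,0,0],[-3,-30,0,0],[-3,-36.4,0,0],[-3,-36.4,0,0],[-3,-36.4,-3,0],[-3,-36.4,-6,0],[-3,-36.4,-8.5,0],[-3,-36.4,-9.4,0],[-3,-36.4,-9.8,0],[-3,-36.4,-9.9,0],[-3,-36.4,-9.9,0],[-3,-36.4,-9.9,0]]'
```

```text
time: 31.88
position: [545.8, -117.8, 93.8]
orientation: [0.003, -0.706, -0.002, 0.709]
contact_force: [-2.5, 2.4, 3.5]
gripper_width: 0.124
```

Touched down; release, lift and back away.

```bash
python3 -m handwheel '[[0,0,0,0],[0,0,0.1,0],[0,0,0.3,0],[0,0,3,0],[0,0,8,0],[0,0,14,0],[-6,3,16,0],[-10,8,16,0],[-10,14,16,0],[-10,20,16,0],[-10,26,16,0],[-10,26,16,0],[-10,26,16,0]]' 0.5
python3 - <<'E'
from h import *
c=snap('top','top5');s=snap('scene','sc5')
a=np.vstack([cv2.resize(c['color'][115:215,290:470],None,fx=3.5,fy=3.5,interpolation=2),cv2.resize(s['color'][100:230,190:370],None,fx=1.9,fy=1.9)[:,:,:] if 0 else cv2.resize(s['color'][100:230,150:420],(630,249))])
cv2.imwrite('pics/j5.png',a[:,:,::-1])
E
```

```text
time: 33.5
position: [445.6, 142.1, 253.7]
orientation: [0.002, -0.706, -0.002, 0.709]
contact_force: [-0.7, -0.3, -0.3]
gripper_width: 0.501
```

View pics/j5.png

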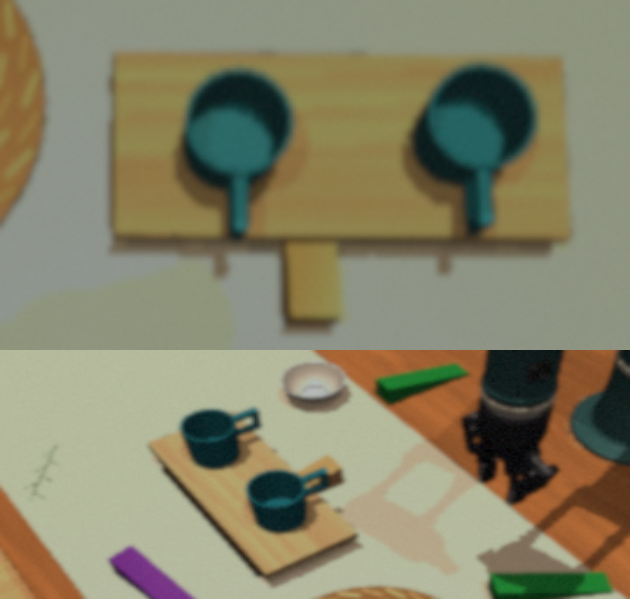

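```bash
python3 - <<'E'
from h import *
c=dict(np.load('pics/top5.npz'));g=dict(np.load('pics/sc5.npz'))
f=lambda u,v,z:ray(c,u/3.5+290-.4,v/3.5+115-.4,z).round(1)
print('rims',f(239,128,126),f(481,117,126)); print('edge',f(312,238,48),'blunt',f(313,318,44)); print('corners',f(112,236,48),f(570,238,48),f(112,54,48),f(562,58,48))
P=[np.array(k['camera_matrix'])@np.c_[k['R'],k['t']] for k in(c,g)]
for n,a,b in(('frL',(112,236),(357,187)),('rearL',(112,54),(264,225))):
    x=cv2.triangulatePoints(*P,np.array([a[0]/3.5+289.6,a[1]/3.5+114.6]),np.array([150+b[0]*270/630-.3,100+b[1]*130/249-.3])); print(n,(x[:3]/x[3]).ravel().round(1))
E
```

```text
rims [ 600.4 -116.2  126. ] [ 607.2 -296.   126. ]
edge [ 533.1 -180.5   48. ] blunt [ 470.5 -179.4   44. ]
corners [536.3 -24.3  48. ] [ 531.  -382.6   48. ] [684.4 -26.9  48. ] [ 677.9 -386.5   48. ]
frL [538.6 -24.5  35.3]
rearL [686.5 -27.9  44.5]
```

The front-left corner height came out lower than the wedge insertion implies; I may have picked the lower corner. One zoom, against the tipped state, to settle it.

```bash
python3 - <<'E'
from h import *
a=[cv2.resize(cv2.imread(f'pics/{n}.png')[170:226,246:316],None,fx=5.6,fy=5.6,interpolation=cv2.INTER_CUBIC) for n in('sc0','sc5')]
cv2.imwrite('pics/j6.png',np.hstack(a))
g=dict(np.load('pics/sc5.npz'))
for n,p in (('frL top level',(536.3,-24.3,48)),('frL top 0.7low',(536,-24.3,47.3)),('frL bottom level',(536.3,-24.3,30)),('frL top tipped',(532.5,-24.3,35.4)),('rearL top',(684.4,-26.9,48)),('rearL bot',(684.4,-26.9,30))):
    q=proj(g,p); print(n,q.round(1),((q-[246,170]+.5)*5.6).round())
E
```

```text
frL top level [303.1 194.7] [322. 141.]
frL top 0.7low [303.1 194.8] [323. 142.]
frL bottom level [303.2 197.9] [323. 159.]
frL top tipped [304.1 196.4] [328. 151.]
rearL top [263.9 216.6] [103. 264.]
rearL bot [264.6 219.7] [107. 281.]
```

View pics/j6.png

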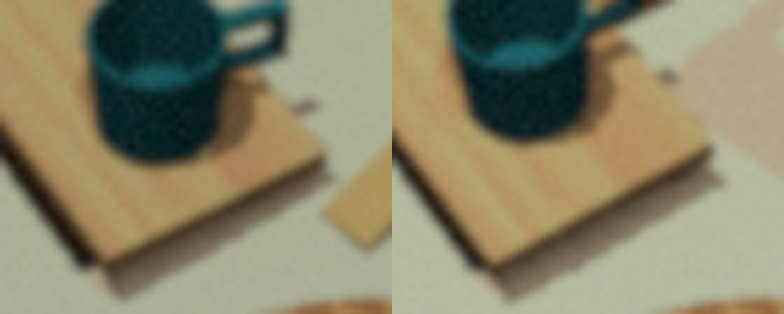

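Tipped (left): corner at (323,152). Now (right): (318,143). That is a shift of (−5,−9) against (−6,−10) predicted for level, which agrees with the 107 mm insertion. Earlier I had picked the lower corner. Handing in.

```bash
python3 -c "
from bench import ctrl
print(ctrl.sense()['time']); print(ctrl.sign_off())"
```

```text
33.6
the job is handed in; nothing more can be done
None
```

I moved both mugs (only two were present) to the mat and slid the wooden wedge under the stand's front edge. Then I put both mugs back on the stand and handed in at 33.6 s; no verdict is reported.

What the last checks showed:
- **Mugs:** both are upright, at about (600, −116) and (607, −296) mm. The board's centre is at about (608, −206), so both are well inside its edges.
- **Wedge:** it is about 107 mm in, against 110 for exact level, and about 25 mm from the edge's middle.
- **Tilt:** the insertion puts the stand at about −0.005 rad, within the 0.017 limit.
- **Bystanders:** the robot never came near the plant, bowl or candle, and they looked undisturbed in the pictures. I did not measure them again. I also saw no sign of a mug being knocked.

**A check that disagreed:** one two-view corner height suggested the front edge was still low. A zoomed before-and-after comparison showed I had most likely picked the lower corner. The upper corner had moved (−5, −9) zoomed pixels, against (−6, −10) expected for level.

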